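# Fit the spout to the granule doser and tip it over

## Robot

A 7-joint arm with a two-finger parallel gripper is mounted at the origin on the work surface. World frame = base frame: x ahead of the robot, y to its left, z up, the work surface at z = 0. Lengths are in m, angles in rad, forces in N, time in s.
With the tool pointing down it reaches from about 0.4 to 0.85 m from the base axis. Payload 6.9 kg.
Tool frame: the origin (TCP) lies midway between the tips of the shut fingers; the grasp point (between the pads) lies behind it (ctrl.pinch_z is the z of the grasp point in the tool frame, in m); z points along the fingers, y is the line along which they close (so a half turn about z gives the same grasp; the last joint's range is limited). The gripper opens to 85 mm and grips with 20 to 120 N. Pads are 22 mm wide; open, the fingers measure 114 mm over their backs; the gripper's body (76 mm by 85 mm) begins 54 mm behind the grasp point. The pads swing forward as they close: fully open they stand 13 mm farther back than shut.
Start: joints at [1.387, 0.507, -0.238, 1.5, 0.126, 1.149, -0.155], TCP at [0.179, -0.599, 0.231] pointing down, gripper open.
Joint ranges: [-3.08, 3.08], [-0.24, 2.05], [-1.43, 1.35], [0, 2.5], [-1.52, 4.66], [0.17, 1.96], [-2.89, 2.89]. Speed limits (rad/s): [2.39, 2.39, 3.14, 3.14, 3.14, 3.14, 3.14].

## Interface

Orientations are given as a unit quaternion [w, x, y, z].
In Python, from station import ctrl, get_state, vision, ticket, models gives the robot as it stands. Calls block until the motion is done:
- ctrl.movep(position, orientation): joint-space move of the TCP to a pose.
- ctrl.movel(position, frame=None, max_speed=0.15): straight line of the TCP; frame=None keeps the orientation; max_speed is the mean speed in m/s.
- ctrl.set_joints(angles): joint-space move.
- ctrl.ungrasp() and ctrl.close_gripper(force=None): open the fingers fully, or close them until they stop; force is the grip in N (None keeps the last).
- ctrl.pause(seconds).
- ctrl.ik(position, orientation): joint angles nearest the present ones, or None.
- get_state(): the state.
- vision.grab_frame(name): name is "side" or "top" or "wrist"; returns (picture, depth): 420x560x3 uint8, blue, green, red; 420x560 float32, m along the optical axis (not along the pixel's ray), 0 where there is no reading.
- vision.camera_info(name): a dict with "mtx" (3x3 intrinsics, pixels), "R" (3x3) and "t" (3): a world point X has camera coordinates R X + t; the wrist camera has in their place "hand_eye" (4x4, takes a point from camera to tool coordinates, whose origin is the TCP and whose axes are the flange's). Camera axes: x right, y down, z forward; pixel columns grow to the right and rows downward; lengths in m; the calibration is good to about 2 mm. A picture is of the moment at which its call begins: read the wrist's pose just before it. camera_info takes no time and is no camera call.
A pose or a line that the arm cannot do raises ctrl.Unreachable and nothing moves.
- ticket.close_job(): hands the job in; it is judged then, once.
Trained networks look in the newest picture that a camera, given by its name, has taken for a name from the list of things; names that differ only in an ending like _2 or _b are one class to them, and where a whole thing is asked for, a point or a joint stands for the part that bears it (a point fixed in the world has none). Each returns a list of dicts, best first, with "p" (0 to 1); they miss things now and then, are a little off and sometimes report something else, mostly with a low value. They report only what shows in the picture. A call takes as long as a camera call.
- models.recognise(camera, target): "point" ([column, row] in pixels, amid what is visible of it).
- models.masks_of(camera, target): "mask" (420x560 bool, what is visible of it) and "point" ([column, row] in pixels, amid what is visible of it).
The state is a dict: "time": time; "qpos": joint angles; "qd": joint speeds; "tau": joint torques, N m; "tcp_pos": TCP position; "eef_rot": TCP orientation; "contact_force": force on the tool from outside, world axes, zero at the start; "wrist_torque": the same for the moment, N m; "width": finger opening in m; "gripper_force": force on a finger pad.
Only numpy, scipy, OpenCV 4.12 (cv2) and the standard library are available. Lean on these libraries where they do the work, as an engineer would, in place of code of your own. Each camera call takes 0.05 s, during which the arm holds its last target. There are 200 camera calls.

## Task

Fit the smaller grey spout to the granule doser: set it gently, wide end down and without dropping it, on the doser's upright tapered spigot and press it down until it is fully home against the steel collar and friction alone holds it. Then push the black paddle of the crank away from the robot to tip the head over, all the way to its stop, so that the spout, still firmly home, points down over the steel pan. Leave the big spout and the two lidded tubs where they stand.

Things in the scene. Friction and masses are not known exactly. Their poses are not given: they have to be found in the camera images.
- spout_mid (a point): smaller loose grey spout, 110 mm tall, standing on its wide open end; 45 to 95 g. Point: on its axis, 55 mm above the foot rim; z to the narrow end. Foot 60 mm in diameter up to 48 mm, cone to 68 mm, round neck 32 mm in diameter from 68 to 110 mm with a flat top to push on. Bore from below: 46 mm deep, 46 mm in diameter at the mouth, narrowing by 5 degrees a side to 38 mm
- spout_foot (a point): the centre of the spout's foot rim (its wide, lower end, 55 mm below spout_mid); same axes
- collar (a point): centre of the upper face of the head's steel collar (72 mm in diameter), on which the foot rim rests when home; 161 mm above the table; z along the spigot (up at the start). The spigot, a springy split metal cone 40 mm high, is 48.6 mm thick here, 42.6 mm near its chamfered tip. A spout just set on it stops 9 to 14 mm high; pressing it home takes 9 to 20 N, then friction holds it
- head (a joint): tilt of the doser's head in rad: 0 with the spigot pointing straight up (start, a stop), grows to 2.0 (the other stop) as it tips to the doser's +x, away from the robot, so that the spigot points outward and below level. A stiff hinge: stays where it is left, about 0.35 to 0.5 N m to move
- hinge (a point): the point on the hinge axis (horizontal, along this point's y) beside the crank; 125 mm above the table, fixed; the point's x is the direction the head's top tips towards; the collar's centre lies 36 mm above the hinge axis and 100 mm to the -y side of this point
- paddle (a point): centre of the back face (looks to the point's -x, to the robot at the start) of the crank's black paddle, 44 mm wide (y), 44 mm high (z), 10 mm thick (x), on a 14 mm wide steel bar; push on this face. 92 mm from the hinge axis; at the start upright beside the spigot, 217 mm above the table; turns with the head, z pointing away from the hinge axis
- pan (a point): centre of the floor of the doser's shallow steel pan (100 x 110 mm, rim 32 mm above the table), fixed, 142 mm in front (+x of the doser) of the hinge axis
- doser: the doser's fixed white stand: base plate 12 mm thick, in its x from -70 to +200 mm and in its y from -75 to +115 mm; two cheeks at y = -52 and +52 mm, 141 mm high, carry the head. Origin on the table under the head's axis. A grey jar hangs under the head and swings up behind as it tips
- big_spout: bystander: a bigger loose grey spout of the same kind, 155 mm tall, 76 mm foot, 41 mm neck; does not belong on this doser; origin at the centre of its underside
- tub_a: bystander: loose round lidded tub, 90 mm in diameter, 58 mm tall, left of the doser; origin at the centre of its underside
- tub_b: bystander: as tub_a, on the right, far side; origin at the centre of its underside

How it is judged:
By the outcome, as a careful person would: the job done as asked, in the order asked, and still so for the second after the job is handed in, with the robot touching nothing.
It also fails if it takes over 69 s, if anything falls off the work surface, if the arm or the gripper's body presses on something with over 40 N, if the wrist force passes 120 N, or if a joint passes its speed limit or range.

## Working session

There is one attempt and no reset: what is moved stays moved. The work goes in short steps, each a Python script; the robot and the scene stay as the last script left them, time stands still between calls to the robot, and variables do not carry over. Pictures are saved under pics/ and viewed, at most 10 in all, crops included, and the job is handed in when it is done.

```bash
mkdir -p pics; ls; cat > h.py <<'E'
import numpy as np, cv2
from station import ctrl, get_state, vision, ticket, models
def cam(n):
    i=vision.camera_info(n); return np.array(i["mtx"]),np.array(i["R"]),np.array(i["t"])
def back(n,uv,d):
    K,R,t=cam(n); uv=np.atleast_2d(uv); d=np.atleast_1d(d)
    p=np.c_[uv,np.ones(len(uv))]@np.linalg.inv(K).T*d[:,None]
    return (p-t)@R
def maskpts(n,m,depth):
    m=m&(depth>0); v,u=np.nonzero(m)
    return back(n,np.c_[u,v],depth[v,u])
E
python3 - <<'E'
from h import *
ims=[]
for n in("side","top"):
    im,d=vision.grab_frame(n); cv2.imwrite(f"pics/{n}0.png",im)
    K,R,t=cam(n); print(n,K[0,0],(-R.T@t).round(3),R[2].round(2))
    for T in("spout_mid","big_spout","paddle","head","pan","collar","tub_a","doser"):
        for r in models.masks_of(n,T)[:2]:
            P=maskpts(n,r["mask"],d)
            print(T,round(r["p"],2),np.round(r["point"]),r["mask"].sum(),np.percentile(P,[3,50,97],axis=0).round(3).tolist() if len(P) else None)
print(get_state()["time"],ctrl.pinch_z,get_state()["eef_rot"])
E
```

```text
pics
side 396.8003225149358 [0.047 0.786 0.709] [ 0.46 -0.71 -0.53]
spout_mid 0.76 [323. 214.] 544 [[0.456, -0.19, 0.002], [0.477, -0.166, 0.049], [0.504, -0.152, 0.11]]
spout_mid 0.38 [267. 251.] 5529 [[0.433, -0.004, 0.008], [0.505, 0.097, 0.014], [0.679, 0.185, 0.202]]
big_spout 0.67 [323. 177.] 709 [[0.533, -0.395, 0.001], [0.563, -0.327, 0.072], [0.639, -0.306, 0.155]]
paddle 0.89 [282. 218.] 1081 [[0.469, 0.033, 0.052], [0.481, 0.064, 0.161], [0.511, 0.159, 0.235]]
head 0.58 [279. 222.] 1255 [[0.47, -0.08, 0.001], [0.482, 0.064, 0.159], [0.627, 0.159, 0.236]]
pan 0.81 [266. 253.] 5736 [[0.431, -0.011, 0.004], [0.506, 0.096, 0.014], [0.681, 0.186, 0.202]]
collar 0.61 [280. 214.] 1132 [[0.469, 0.031, 0.05], [0.481, 0.064, 0.161], [0.512, 0.159, 0.237]]
tub_a 0.84 [222. 369.] 2132 [[0.357, 0.385, 0.005], [0.388, 0.432, 0.057], [0.435, 0.463, 0.06]]
tub_a 0.65 [267. 192.] 495 [[0.693, -0.262, 0.006], [0.722, -0.21, 0.051], [0.766, -0.192, 0.059]]
doser 0.89 [268. 255.] 5579 [[0.433, -0.005, 0.008], [0.505, 0.097, 0.014], [0.68, 0.186, 0.202]]
doser 0.44 [282. 218.] 1068 [[0.469, 0.
[... 480 characters left out ...]
, 0.051, 0.163], [0.532, 0.145, 0.239]]
pan 0.59 [261. 211.] 4556 [[0.43, -0.018, 0.007], [0.538, 0.08, 0.016], [0.684, 0.178, 0.203]]
collar 0.95 [272. 221.] 818 [[0.469, 0.004, 0.028], [0.489, 0.053, 0.163], [0.532, 0.148, 0.239]]
tub_a 0.64 [156. 260.] 692 [[0.356, 0.38, 0.018], [0.394, 0.417, 0.059], [0.433, 0.458, 0.065]]
tub_a 0.59 [358. 153.] 636 [[0.69, -0.274, 0.015], [0.726, -0.233, 0.058], [0.77, -0.196, 0.065]]
doser 0.88 [260. 215.] 4502 [[0.431, -0.018, 0.007], [0.542, 0.082, 0.016], [0.683, 0.18, 0.202]]
doser 0.66 [343. 227.] 350 [[0.454, -0.209, 0.0], [0.474, -0.175, 0.057], [0.508, -0.154, 0.114]]
0.9 -0.0187 [-3.35613260e-05  9.89518619e-01  1.44405339e-01  2.51927405e-05]
```

```bash
python3 - <<'E'
import cv2,numpy as np
a=cv2.imread("pics/side0.png")[140:400,180:380];b=cv2.imread("pics/top0.png")[120:320,130:430]
a=cv2.resize(a,None,fx=2.1,fy=2.1);b=cv2.resize(b,(375,250));
c=np.zeros((546,800,3),np.uint8);c[:,:420]=a;c[:250,422:797]=b;cv2.imwrite("pics/c1.png",c)
E
```

```text
(no output)
```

View pics/c1.png

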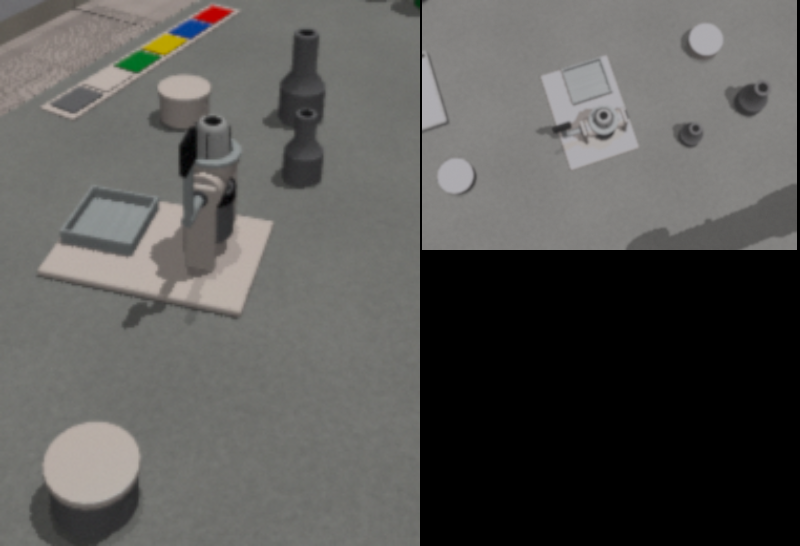

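```bash
cat >> h.py <<'E'
def quat(yaw): # tool down, tool y axis along (cos yaw.., ) ; yaw=angle of tool x
    return np.array([0,np.cos(yaw/2),np.sin(yaw/2),0.])
def wpts():
    s=get_state(); im,d=vision.grab_frame("wrist"); i=vision.camera_info("wrist")
    K=np.array(i["mtx"]);H=np.array(i["hand_eye"])
    v,u=np.mgrid[:420,:560]; p=np.stack([(u-K[0,2])/K[0,0]*d,(v-K[1,2])/K[1,1]*d,d],-1)
    p=p@H[:3,:3].T+H[:3,3]
    from scipy.spatial.transform import Rotation as Ro
    w,x,y,z=s["eef_rot"]; P=p@Ro.from_quat([x,y,z,w]).as_matrix().T+np.array(s["tcp_pos"])
    P[d<=0]=np.nan
    return im,P
def circ(P,r=None):
    from scipy.optimize import least_squares
    c0=np.median(P,0)[:2]
    f=lambda q: np.hypot(*(P[:,:2]-q[:2]).T)-(r if r else q[2])
    s=least_squares(f,list(c0)+([] if r else [.02]),loss="soft_l1",f_scale=.002)
    return s.x,np.sqrt(np.mean(s.fun**2))
E
python3 - <<'E'
from h import *
i=vision.camera_info("wrist"); print(np.round(i["hand_eye"],3).tolist(), np.round(i["mtx"],0).tolist())
for n in("side","top"):
    im,d=vision.grab_frame(n); P=maskpts(n,np.ones((420,560),bool),d)
    v,u=np.nonzero(d>0); g=im[v,u].mean(1)
    A=P[(abs(P[:,0]-.5)<.12)&(abs(P[:,1]-.05)<.14)]; gg=g[(abs(P[:,0]-.5)<.12)&(abs(P[:,1]-.05)<.14)]
    B=A[(A[:,2]>.19)&(gg<60)]; print(n,"paddle",len(B),np.percentile(B,[5,50,95],axis=0).round(3).tolist())
    m=(A[:,2]>.192)&(gg>=70);C=A[m];C=C[C[:,1]<B[:,1].mean()-.06]; print("spigot top",len(C),C.mean(0).round(3),C.min(0).round(3),C.max(0).round(3))
    if n=="top":
        C=A[(A[:,2]>.004)&(A[:,2]<.02)].astype(np.float32); r=cv2.minAreaRect(C[:,:2]);print("base",r)
    S=P[(abs(P[:,0]-.478)<.05)&(abs(P[:,1]+.175)<.05)]
    for a,b,rr in((.015,.045,.03),(.075,.106,.016)):
        Q=S[(S[:,2]>a)&(S[:,2]<b)];print("spout",a,len(Q),circ(Q,rr) if len(Q)>5 else 0)
    print("top z",np.percentile(S[:,2],99.5))
for x,y in((.475,-.18),(.5,.03)):
  for yaw in(-1.57,-.8,0,.3,.8,1.57):
    q=ctrl.ik([x,y,.33],quat(yaw));print(x,y,yaw,None if q is None else np.round(q,2))
E
```

```text
[[-0.001, -0.959, -0.285, 0.073], [1.0, -0.0, -0.001, -0.0], [0.001, -0.285, 0.959, -0.142], [0.0, 0.0, 0.0, 1.0]] [[334.0, 0.0, 281.0], [0.0, 334.0, 204.0], [0.0, 0.0, 1.0]]
side paddle 179 [[0.468, 0.044, 0.2], [0.473, 0.146, 0.221], [0.504, 0.161, 0.239]]
spigot top 108 [0.5   0.052 0.198] [0.483 0.03  0.192] [0.525 0.069 0.203]
spout 0.015 156 (array([ 0.48547707, -0.18317969]), np.float64(0.001656265557691966))
spout 0.075 92 (array([ 0.48482765, -0.18317169]), np.float64(0.0014612944638414881))
top z 0.11121225189006127
top paddle 60 [[0.466, 0.043, 0.202], [0.472, 0.137, 0.234], [0.505, 0.155, 0.243]]
spigot top 149 [0.502 0.043 0.201] [0.482 0.023 0.193] [0.523 0.064 0.211]Traceback (most recent call last):
  File "<stdin>", line 10, in <module>
cv2.error: OpenCV(4.12.0) /io/opencv/modules/imgproc/src/convhull.cpp:143: error: (-215:Assertion failed) total >= 0 && (depth == CV_32F || depth == CV_32S) in function 'convexHull'
```

```bash
python3 - <<'E'
from h import *
for x,y in((.485,-.183),(.502,.044)):
  for yaw in(-1.3,.27,1.8):
    q=ctrl.ik([x,y,.36],quat(yaw));print(x,y,yaw,None if q is None else np.round(q,2))
yaw=.27
ctrl.movep([.502,.044,.36],quat(yaw))
im,P=wpts(); cv2.imwrite("pics/w_d.png",im); np.save("Pd.npy",P)
for T in("paddle","collar","pan"):
    for r in models.masks_of("wrist",T)[:1]:print(T,r["p"],r["point"])
c=[]
ctrl.movep([.485,-.183,.27],quat(yaw))
im2,P2=wpts(); cv2.imwrite("pics/w_s.png",im2); np.save("Ps.npy",P2)
print(get_state()["time"])
cv2.imwrite("pics/c2.png",np.hstack([im[:,80:480],im2[:,80:480]]))
E
```

```text
0.485 -0.183 -1.3 [ 0.43  0.26 -0.16  1.54  0.04  1.35 -2.6 ]
0.485 -0.183 0.27 [ 0.7   0.28 -0.54  1.53  0.15  1.37 -1.15]
0.485 -0.183 1.8 [ 0.91  0.33 -0.86  1.53  0.25  1.39  0.27]
0.502 0.044 -1.3 [-0.89  0.4   1.15  1.58 -0.37  1.4  -2.57]
0.502 0.044 0.27 [ 0.57  0.34 -1.02  1.56  0.29  1.4  -1.77]
0.502 0.044 1.8 [ 0.64  0.38 -1.15  1.56  0.35  1.43 -0.3 ]
paddle 0.84 [267.7, 173.6]
collar 0.94 [266.6, 179.8]
pan 0.83 [264.1, 100.7]
4.8
```

View pics/c2.png

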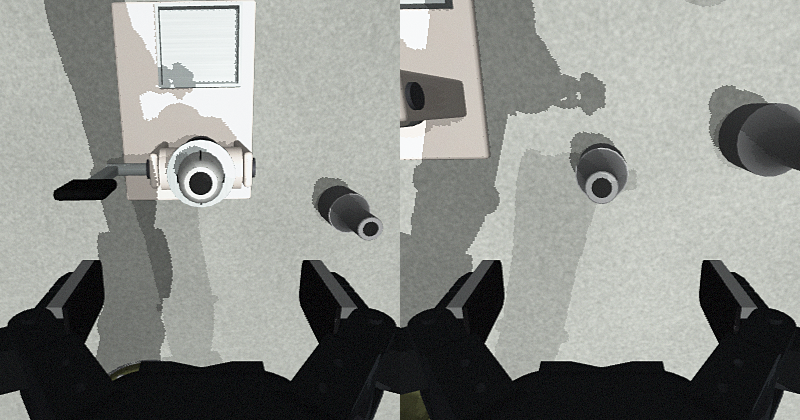

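```bash
python3 - <<'E'
from h import *
P=np.load("Pd.npy").reshape(-1,3); P=P[~np.isnan(P[:,0])]
near=lambda P,c,r: P[np.hypot(P[:,0]-c[0],P[:,1]-c[1])<r]
S=near(P,(.502,.044),.05)
print("z hist",np.histogram(S[:,2],bins=np.arange(.15,.216,.005)))
for a,b in((.164,.175),(.175,.19),(.19,.1975)):
    Q=S[(S[:,2]>a)&(S[:,2]<b)]; Q=near(Q,(.502,.044),.03);print(a,len(Q),circ(Q) if len(Q)>10 else 0)
T=S[S[:,2]>.1985];print("top",len(T),(T.max(0)+T.min(0))/2,T.max(0)-T.min(0),cv2.minEnclosingCircle(T[:,:2].astype(np.float32)),np.median(T[:,2]))
C=S[(S[:,2]>.157)&(S[:,2]<.1645)];print("collar",len(C),cv2.minEnclosingCircle(C[:,:2].astype(np.float32)),np.median(C[:,2]))
B=P[(P[:,2]>.18)&(P[:,1]>.1)&(P[:,1]<.2)&(abs(P[:,0]-.48)<.08)];print("paddle",len(B),B.min(0),B.max(0),cv2.minAreaRect(B[B[:,2]>.233][:,:2].astype(np.float32)),np.percentile(B[:,2],98))
A=P[(P[:,2]>.005)&(P[:,2]<.02)&(P[:,0]>.42)&(P[:,0]<.75)&(abs(P[:,1]-.07)<.16)];print("base",cv2.minAreaRect(A[:,:2].astype(np.float32)))
P=np.load("Ps.npy").reshape(-1,3); P=P[~np.isnan(P[:,0])]
S=near(P,(.485,-.183),.05)
for a,b,r in((.005,.045,.03),(.072,.105,.016)):
    Q=S[(S[:,2]>a)&(S[:,2]<b)];print(a,len(Q),circ(Q,r) if len(Q)>10 else 0)
T=S[S[:,2]>.1065];print("spout top",len(T),cv2.minEnclosingCircle(T[:,:2].astype(np.float32)),np.median(T[:,2]),T.max(0)-T.min(0))
E
```

```text
z hist (array([   1,  704, 1043,   55,   59,   57,   62,   67,  161,  787,  642,
          0,    0]), array([0.15 , 0.155, 0.16 , 0.165, 0.17 , 0.175, 0.18 , 0.185, 0.19 ,
       0.195, 0.2  , 0.205, 0.21 , 0.215]))
0.164 122 (array([0.50496366, 0.04517746, 0.0232961 ]), np.float64(0.00037361327065226174))
0.175 186 (array([0.50477886, 0.04509635, 0.02230813]), np.float64(0.0004780165455535935))
0.19 465 (array([0.50525342, 0.04521008, 0.01965068]), np.float64(0.0011756312847010571))
top 30834 [0.50422225 0.04402336 0.32786215] [0.0526577  0.09992955 0.25868834] ((0.5020984411239624, 0.044020723551511765), 0.050033848732709885) 0.43941162825612745
collar 1736 ((0.5052607655525208, 0.04515484720468521), 0.03598758578300476) 0.16018947641155012
paddle 7962 [0.46773001 0.10000209 0.18003305] [0.50007573 0.16208243 0.44792328] ((0.4838331937789917, 0.13065820932388306), (0.026464933529496193, 0.06440304219722748), 6.152912616729736) 0.444891923061309
base ((0.5621917247772217, 0.08279022574424744), (0.2697422504425049, 0.19039857387542725), 16.297626495361328)
0.005 153 (array([ 0.48422596, -0.1812222 ]), np.float64(0.00013270423103927477))
0.072 168 (array([ 0.48429684, -0.1811846 ]), np.float64(0.00012688105496965155))
spout top 30512 ((0.4851033091545105, -0.18299518525600433), 0.050067219883203506) 0.35065014096500974 [0.05087412 0.09965655 0.26183259]
```

```bash
python3 - <<'E'
from h import *
q=quat(.2845)
ctrl.movep([.4843,-.1812,.18],q)
ctrl.movel([.4843,-.1812,.076],max_speed=.1)
ctrl.close_gripper(60); ctrl.pause(.2)
s=get_state();print(s["width"],s["gripper_force"],s["tcp_pos"],s["contact_force"])
ctrl.movel([.4843,-.1812,.30],max_speed=.15)
ctrl.pause(.2)
s=get_state();print(s["width"],s["tcp_pos"],s["contact_force"],s["time"])
im,P=wpts(); cv2.imwrite("pics/w_h.png",im);np.save("Ph.npy",P)
P=P.reshape(-1,3); P=P[~np.isnan(P[:,0])];t=np.array(s["tcp_pos"])
S=P[np.hypot(*(P[:,:2]-t[:2]).T)<.05]
S=S[(S[:,2]<.35)]
print(np.histogram(S[:,2],bins=np.arange(.2,.36,.01)))
for a,b,r in((-.073,-.032,.03),(-.003,.03,.016)):
    Q=S[(S[:,2]>t[2]+a)&(S[:,2]<t[2]+b)]
    if len(Q)>20: print(a,len(Q),circ(Q,r))
E
```

```text
0.030013312422605565 58.903157114982605 [ 0.48447427 -0.18126868  0.07630169] [-0.99079456  0.42627764  5.73295022]
0.03008984415401754 [ 0.48414676 -0.18113917  0.29955559] [ 1.16172961 -0.15086912 -0.25419383] 9.0333
(array([   0,    0,  155,  237,  256,  306,  546, 2495, 1547,  448,  876,
       1371, 1710, 6213, 2512]), array([0.2 , 0.21, 0.22, 0.23, 0.24, 0.25, 0.26, 0.27, 0.28, 0.29, 0.3 ,
       0.31, 0.32, 0.33, 0.34, 0.35]))
-0.073 1118 (array([ 0.48388108, -0.1809624 ]), np.float64(0.00016792504079665254))
-0.003 4036 (array([ 0.48484243, -0.1806366 ]), np.float64(0.0052668369952718775))
```

View pics/w_h.png

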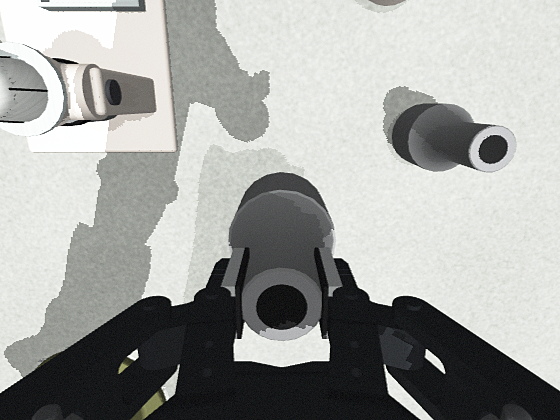

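```bash
python3 - <<'E'
from h import *
q=quat(.2845); x,y=.5055,.0450
ctrl.movep([.4843,-.1812,.33],q); ctrl.movep([x,y,.33],q); ctrl.movel([x,y,.285],max_speed=.1); ctrl.pause(.2)
f0=np.array(get_state()["contact_force"]);print(f0.round(2),get_state()["tcp_pos"])
z=.285
while z>.243:
    z-=.003 if z>.26 else .0015
    ctrl.movel([x,y,z],max_speed=.03)
    s=get_state();f=np.array(s["contact_force"])-f0
    print(round(z,4),s["tcp_pos"][2].round(4),f.round(1),np.round(s["wrist_torque"],2))
    if f[2]>5 or np.hypot(*f[:2])>6: break
print(s["time"],s["width"])
E
```

```text
[-1.04  0.2  -1.37] [0.50583076 0.04508893 0.28562398]
0.282 0.2819 [ 1.3 -0.4  0.8] [ 0.04  0.03 -0.04]
0.279 0.2788 [ 0.8 -0.   0.8] [-0.    0.01  0.03]
0.276 0.2758 [ 0.3 -0.3  1.3] [ 0.01 -0.03  0.01]
0.273 0.2728 [ 0.7 -1.2  1.2] [-0.02 -0.09  0.03]
0.27 0.2698 [ 1.2 -0.4  0.3] [ 0.01 -0.04 -0.02]
0.267 0.2668 [1.4 0.5 0.6] [-0.01 -0.05  0.  ]
0.264 0.2638 [ 0.8 -1.2  1. ] [ 0.02 -0.01  0.04]
0.261 0.2608 [ 0.5 -0.5  1.7] [ 0.02 -0.03  0.01]
0.258 0.2578 [ 1.4 -0.1  0.3] [-0.01  0.04  0.02]
0.2565 0.2564 [ 1.  -0.6  1. ] [0.09 0.01 0.02]
0.255 0.2549 [ 0.9 -0.8  1.3] [0.05 0.1  0.02]
0.2535 0.2534 [ 0.4  0.4 -0.3] [0.06 0.22 0.  ]
0.252 0.2518 [ 0.3 -0.8  0.1] [0.06 0.26 0.05]
0.2505 0.2504 [ 0.4 -0.8  0.6] [ 0.04  0.39 -0.02]
0.249 0.249 [-1.5 -0.5  1.7] [ 0.05  0.47 -0.04]
0.2475 0.2476 [-0.  -0.1  4.1] [-0.03  0.54 -0.04]
0.246 0.2462 [-0.7 -0.7  5.3] [-0.02  0.6  -0.02]
15.2917 0.029847465233355092
```

```bash
python3 - <<'E'
from h import *
x,y=.5052,.0452
ctrl.ungrasp(); ctrl.pause(.2)
ctrl.movel([.5055,.0450,.33],max_speed=.12)
im,P=wpts(); cv2.imwrite("pics/w_p.png",im)
P=P.reshape(-1,3); P=P[~np.isnan(P[:,0])]
S=P[(np.hypot(P[:,0]-x,P[:,1]-y)<.045)&(P[:,2]<.31)]
T=S[S[:,2]>.255];print("top z",np.percentile(T[:,2],[50,90]))
for a,b,r in((.18,.215,.03),(.243,.273,.016)):
    Q=S[(S[:,2]>a)&(S[:,2]<b)];print(len(Q),circ(Q,r) if len(Q)>20 else 0)
c=circ(S[(S[:,2]>.243)&(S[:,2]<.273)],.016)[0]
ctrl.close_gripper(20); ctrl.movel([c[0],c[1],.30],max_speed=.1); ctrl.pause(.2)
f0=np.array(get_state()["contact_force"]);z=.29
while z>.266:
    z-=.0015
    ctrl.movel([c[0],c[1],z],max_speed=.03)
    s=get_state();f=np.array(s["contact_force"])-f0
    print(round(z,4),s["tcp_pos"][2].round(4),f.round(1),np.round(s["wrist_torque"],2))
    if f[2]>28 or np.hypot(*f[:2])>8: break
print(s["time"])
E
```

```text
top z [0.27901461 0.27997568]
352 (array([0.50500563, 0.04518561]), np.float64(0.00016036807170957527))
471 (array([0.50531834, 0.04539827]), np.float64(0.00016115928690952017))
0.2885 0.2884 [ 0.5  0.1 -0.3] [ 0.03  0.01 -0.03]
0.287 0.287 [-0.4 -0.7 -0.4] [0.02 0.03 0.01]
0.2855 0.2854 [ 0.7  0.5 -0.3] [-0.01 -0.   -0.05]
0.284 0.2839 [ 0.2 -0.  -0.2] [-0.01  0.03 -0.08]
0.2825 0.2824 [ 0.3 -0.7 -0.6] [-0.02  0.01 -0.  ]
0.281 0.2809 [ 0.2 -0.1  0.2] [0.03 0.02 0.03]
0.2795 0.2796 [ 0.7 -0.8  2. ] [0.01 0.   0.03]
0.278 0.2785 [-0.4 -1.1  5.1] [-0.02  0.1   0.01]
0.2765 0.2772 [0.1 0.2 6.9] [-0.05  0.1   0.01]
0.275 0.2759 [-0.6 -1.   7.8] [-0.04  0.09  0.03]
0.2735 0.2746 [-0.3 -0.5 10.3] [-0.05  0.18 -0.04]
0.272 0.2734 [ 0.2 -0.3 10.8] [-0.01  0.17  0.02]
0.2705 0.2721 [-0.5 -0.8 13. ] [ 0.03  0.22 -0.04]
0.269 0.2711 [-1.7 -1.3 16.3] [-0.15  0.4  -0.05]
0.2675 0.2707 [-0.9 -0.9 24.7] [-0.39  0.41 -0.04]
0.266 0.2706 [ 0.1 -2.2 32.2] [-0.6   0.35 -0.02]
22.675
```

View pics/w_p.png

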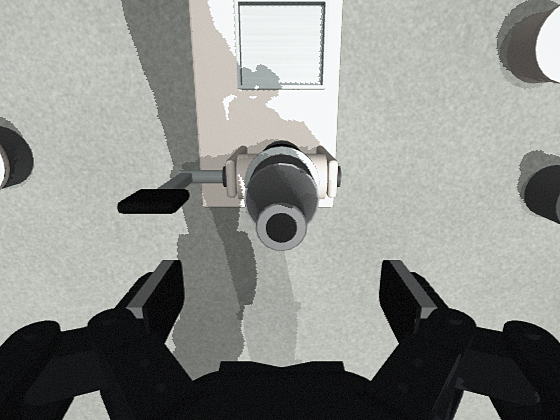

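```bash
python3 - <<'E'
from h import *
a=.2845;ex=np.array([np.cos(a),np.sin(a)]);ey=np.array([-ex[1],ex[0]]);o=np.array([.5052,.0452])
P=np.load("Pd.npy").reshape(-1,3); P=P[~np.isnan(P[:,0])]
X=(P[:,:2]-o)@ex;Y=(P[:,:2]-o)@ey
m=(P[:,2]>.195)&(P[:,2]<.25)&(Y>.06)&(Y<.14)&(abs(X)<.07)
print(np.percentile(X[m],[1,50,99]),np.percentile(Y[m],[1,99]),np.percentile(P[m,2],[1,50,99]))
s=get_state();ctrl.movel([s["tcp_pos"][0],s["tcp_pos"][1],.33],max_speed=.15)
from scipy.spatial.transform import Rotation as Ro
def tool(th,pit): # pit: tilt of the tool; tip forward(+)
    M=Ro.from_euler("z",a).as_matrix()@Ro.from_euler("y",-pit).as_matrix()@np.diag([1,-1,-1.])
    x,y,z,w=Ro.from_matrix(M).as_quat();return [w,x,y,z]
for th in(0,.5,1,1.5,2):
    for r in(.08,.092):
        for pit in(-.5,0,.5):
            X=r*np.sin(th);p=[*(o+.1*ey+ex*X),.125+r*np.cos(th)]
            j=ctrl.ik(p,tool(th,pit));print(th,r,pit,None if j is None else np.round(j,1))
E
```

```text
[-0.00459653  0.00338573  0.00517263] [0.07799951 0.11962111] [0.1986048  0.23456719 0.2392154 ]
0 0.08 -0.5 [ 0.2  0.8 -0.9  1.5  0.4  1.7 -2.1]
0 0.08 0 [ 0.3  0.5 -1.   1.9  0.4  1.  -2.1]
0 0.08 0.5 [ 0.3  0.2 -0.7  2.3  0.8  0.3 -2.4]
0 0.092 -0.5 [ 0.2  0.8 -0.9  1.4  0.4  1.7 -2.1]
0 0.092 0 [ 0.3  0.4 -1.   1.8  0.4  1.1 -2.1]
0 0.092 0.5 [ 0.3  0.2 -0.8  2.3  0.7  0.3 -2.3]
0.5 0.08 -0.5 [ 0.1  0.8 -0.9  1.4  0.4  1.7 -2.1]
0.5 0.08 0 [ 0.3  0.5 -0.9  1.8  0.5  1.1 -2.1]
0.5 0.08 0.5 [ 0.1  0.2 -0.6  2.2  0.8  0.3 -2.5]
0.5 0.092 -0.5 [ 0.1  0.8 -0.9  1.3  0.4  1.7 -2.1]
0.5 0.092 0 [ 0.3  0.5 -0.9  1.8  0.5  1.1 -2.1]
0.5 0.092 0.5 [ 0.2  0.2 -0.7  2.2  0.8  0.3 -2.4]
1 0.08 -0.5 [ 0.1  0.9 -0.9  1.3  0.4  1.7 -2.1]
1 0.08 0 [ 0.2  0.6 -0.9  1.7  0.5  1.1 -2.1]
1 0.08 0.5 [-0.   0.3 -0.4  2.2  1.   0.2 -2.6]
1 0.092 -0.5 [ 0.1  0.9 -0.9  1.2  0.4  1.7 -2.1]
1 0.092 0 [ 0.2  0.6 -0.9  1.7  0.5  1.1 -2.1]
1 0.092 0.5 [ 0.   0.3 -0.5  2.2  0.9  0.3 -2.5]
1.5 0.08 -0.5 [ 0.1  0.9 -0.9  1.3  0.5  1.7 -2.1]
1.5 0.08 0 [ 0.2  0.7 -0.9  1.8  0.6  1.  -2.2]
1.5 0.08 0.5 [-1.1  0.8  1.3  2.3  4.7  0.8 -0. ]
1.5 0.092 -0.5 [ 0.1  1.  -0.9  1.2  0.5  1.7 -2.1]
1.5 0.092 0 [ 0.2  0.7 -0.9  1.7  0.6  1.  -2.2]
1.5 0.092 0.5 [-0.7  0.5  0.6  2.2 -1.5  0.2 -0.1]
2 0.08 -0.5 [ 0.1  1.  -0.9  1.3  0.5  1.6 -2.1]
2 0.08 0 [ 0.2  0.7 -0.8  1.8  0.6  0.9 -2.2]
2 0.08 0.5 [-0.6  0.5  0.4  2.3  4.   0.2  0.7]
2 0.092 -0.5 [ 0.1  1.  -0.9  1.3  0.5  1.6 -2.1]
2 0.092 0 [ 0.2  0.7 -0.8  1.8  0.6  0.9 -2.2]
2 0.092 0.5 [-0.6  0.5  0.4  2.3  4.   0.2  0.6]
```

```bash
python3 - <<'E'
from h import *
a=.2845;ex=np.array([np.cos(a),np.sin(a)]);ey=np.array([-ex[1],ex[0]]);o=np.array([.5052,.0452])
W=lambda X,z:[*(o+.105*ey+ex*X),z]
q=quat(a); h=.011; r=.088
def tgt(th):
    Fx=r*np.sin(th)-.005*np.cos(th); Fz=.125+r*np.cos(th)+.005*np.sin(th)
    return W(Fx-h*np.clip(2.5*np.cos(th),-1,1),Fz)
ctrl.movep(W(-.06,.33),q); ctrl.movel(W(-.06,.213),max_speed=.15); ctrl.pause(.2)
f0=np.array(get_state()["contact_force"])
for th in np.r_[0,np.arange(.15,2.0,.15),2.0,2.05,2.1,2.15,2.2]:
    ctrl.movel(tgt(th),max_speed=.06)
    s=get_state();f=np.array(s["contact_force"])-f0
    print(round(th,2),np.round(s["tcp_pos"],3),f.round(1),np.round(s["wrist_torque"],2))
    n=np.linalg.norm(f)
    if n>20: break
print(s["time"])
im,P=wpts();cv2.imwrite("pics/w_t.png",im)
im,d=vision.grab_frame("side");cv2.imwrite("pics/s_t.png",cv2.resize(im[140:320,180:380],None,fx=3,fy=3))
E
```

```text
0.0 [0.46  0.142 0.213] [-0.6 -0.3  0.7] [ 0.02 -0.02 -0.05]
0.15 [0.473 0.145 0.213] [-0.1 -0.6 -0.5] [-0.07  0.12  0.01]
0.3 [0.486 0.149 0.211] [ 0.3 -1.6 -0. ] [-0.01  0.01  0.  ]
0.45 [0.498 0.153 0.206] [-0.5 -0.9  0.3] [0.04 0.02 0.03]
0.6 [0.509 0.156 0.2  ] [ 0.3 -1.   0.8] [-0.01 -0.01 -0.08]
0.75 [0.519 0.159 0.192] [-1.1 -0.6  1. ] [0.02 0.   0.02]
0.9 [0.528 0.161 0.183] [-0.9 -0.3 -0.2] [-0.   -0.02  0.01]
1.05 [0.536 0.164 0.173] [-0.4 -0.8  1. ] [ 0.03 -0.03  0.06]
1.2 [0.543 0.166 0.161] [-0.2 -1.4 -0.4] [ 0.05 -0.03  0.03]
1.35 [0.552 0.168 0.149] [-0.2 -0.9  0.2] [-0.    0.    0.01]
1.5 [0.558 0.17  0.136] [ 0.2 -0.5 -1.2] [ 0.02 -0.02  0.04]
1.65 [0.562 0.171 0.123] [-1.   0.7  0.1] [ 0.05 -0.02 -0.06]
1.8 [0.565 0.172 0.11 ] [-0.2 -0.2  0.4] [-0.04 -0.01 -0.02]
1.95 [0.566 0.172 0.097] [-0.5 -0.9  0.7] [ 0.01 -0.01  0.03]
2.0 [0.565 0.172 0.093] [-0.2 -1.1 -0. ] [ 0.02 -0.01  0.  ]
2.05 [0.565 0.172 0.091] [-0.8 -2.3 16.2] [-0.5   0.3  -0.01]
2.1 [0.565 0.172 0.09 ] [-4.5 -6.4 40.2] [-1.42  0.95  0.1 ]
31.4333
```

View pics/s_t.png

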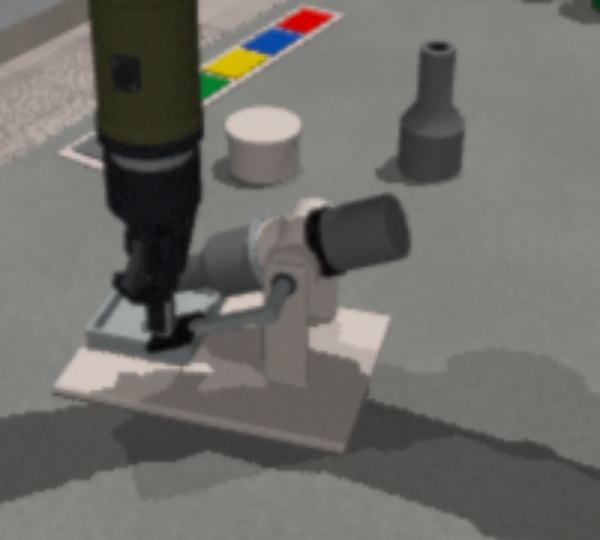

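```bash
python3 - <<'E'
from h import *
a=.2845;ex=np.array([np.cos(a),np.sin(a)]);ey=np.array([-ex[1],ex[0]]);o=np.array([.5052,.0452])
W=lambda X,Y,z:[*(o+Y*ey+ex*X),z]
p=get_state()["tcp_pos"];ctrl.movel([p[0],p[1],.33],max_speed=.15)
ctrl.movel(W(0.03,.05,.36),max_speed=.2); ctrl.pause(.3)
im,P=wpts();cv2.imwrite("pics/w_f.png",im)
P=P.reshape(-1,3);P=P[~np.isnan(P[:,0])]
X=(P[:,:2]-o)@ex;Y=(P[:,:2]-o)@ey;Z=P[:,2]
m=(Z>.05)&(Z<.25)&(abs(Y)<.012)&(X>.0)&(X<.17)
# project on axis frame, top ridge line of foot (30mm) and neck (16 mm)
for th in(1.9,1.95,2.0,2.05):
    u=np.array([np.sin(th),np.cos(th)]);n=np.array([-u[1],u[0]])
    s=X[m]*u[0]+(Z[m]-.125)*u[1]; t=X[m]*n[0]+(Z[m]-.125)*n[1]; yy=Y[m]; rr=np.hypot(t,yy)
    b=lambda lo,hi:np.median(rr[(s>lo)&(s<hi)]).round(4)
    print(th,b(.042,.055),b(.068,.08),b(.107,.12),b(.13,.143),s[t>0].max().round(4))
    if th==2.0:
        for k in np.arange(.02,.15,.002):
            g=(s>k)&(s<k+.002); print(round(k*1e3),rr[g].max().round(4) if g.any() else None,end=" ")
        print()
m=(Z>.06)&(Z<.15)&(abs(Y-.1)<.018)&(X>.05)&(X<.13)
A=np.polyfit(X[m],Z[m],1);print("paddle slope -> theta",np.pi/2-np.arctan(A[0]),m.sum())
im2,d=vision.grab_frame("side");cv2.imwrite("pics/c5.png",np.hstack([cv2.resize(im2[180:320,200:340],(400,400)),im[10:410,80:480]]))
print(get_state()["time"])
E
```

```text
1.9 0.0245 0.022 0.0066 0.0059 0.1454
1.95 0.0268 0.0255 0.0104 0.0095 0.1466
2.0 0.0291 0.0289 0.0151 0.0151 0.1461
20 0.0315 22 0.0308 24 0.0317 26 0.0331 28 0.0364 30 0.0359 32 0.036 34 0.0363 36 0.0344 38 0.0301 40 0.0302 42 0.0306 44 0.0309 46 0.0302 48 0.0305 50 0.0304 52 0.031 54 0.0304 56 0.0301 58 0.0302 60 0.031 62 0.0304 64 0.0306 66 0.0306 68 0.0305 70 0.0307 72 0.0304 74 0.0307 76 0.0305 78 0.0308 80 0.0303 82 0.03 84 0.0278 86 0.0267 88 0.026 90 0.024 92 0.0223 94 0.021 96 0.0196 98 0.0186 100 0.0165 102 0.0161 104 0.0173 106 0.0163 108 0.0162 110 0.0165 112 0.0161 114 0.0165 116 0.0164 118 0.0166 120 0.0159 122 0.0166 124 0.0164 126 0.0166 128 0.0165 130 0.0168 132 0.0165 134 0.0164 136 0.0163 138 0.0163 140 0.0163 142 0.0162 144 0.0158 146 0.0134 148 None 
2.05 0.0315 0.0326 0.0203 0.0213 0.1454
paddle slope -> theta 1.9820620579242014 1224
34.3083
```

View pics/c5.png

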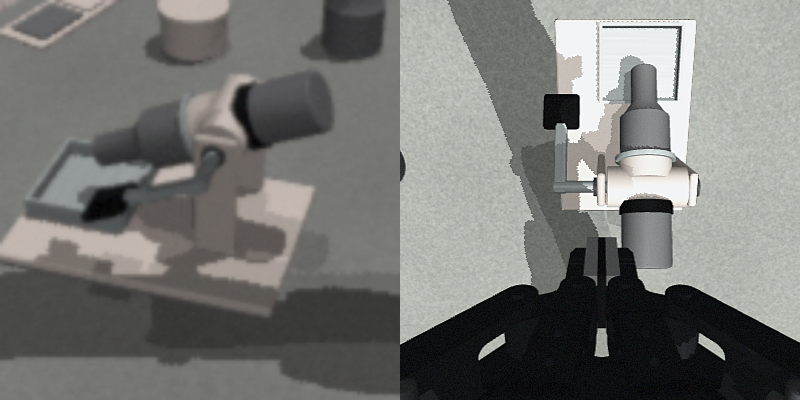

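The pictures show the head tipped to about 2.0 rad. The spout is tight on the collar, with its tip 146 mm from the hinge axis as expected, and it points over the pan.

```bash
python3 -c "
from h import *
print(ticket.close_job())"
```

```text
the job is handed in; nothing more can be done
None
```

The smaller spout is pressed fully home on the doser and the head is tipped to its stop at about 2.0 rad, with the spout pointing down over the pan; the arm never touched the big spout or the tubs, and the job was handed in at about 34 s.

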